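# Hang the mould mallet back in its ring

### The arm

A 6-joint arm with a two-finger parallel gripper is mounted at the origin on the work surface. World frame = base frame: x ahead of the robot, y to its left, z up, the work surface at z = 0. Lengths are in mm, angles in rad, forces in N, time in s.
With the tool pointing down it reaches from about 350 to 925 mm from the base axis. Payload 6.4 kg.
Tool frame: the origin (TCP) lies midway between the tips of the shut fingers; the grasp point (between the pads) lies 19 mm behind it; z points along the fingers, y is the line along which they close (so a half turn about z gives the same grasp; the last joint's range is limited). The gripper opens to 85 mm and grips with 20 to 120 N. Pads are 22 mm wide; open, the fingers measure 114 mm over their backs; the gripper's body (76 mm by 85 mm) begins 54 mm behind the grasp point. The pads swing forward as they close: fully open they stand 13 mm farther back than shut.
Start: joints at [1.042, 0.245, 1.558, -0, 1.339, -0.174], TCP at [225.81, 609.528, 231.29] pointing down, gripper open.
Joint ranges: [-3.13, 3.13], [-1.02, 2.26], [0.13, 2.54], [-0.95, 4.09], [0.21, 2.88], [-2.74, 2.74]. Speed limits (rad/s): [2.57, 2.57, 3.14, 3.14, 3.14, 3.14].

### API

Orientations are given as a unit quaternion [w, x, y, z].
In Python, from cell import bot gives the robot as it stands. The module is installed in compiled form; this text tells all that it offers.
- The arm moves only by the tool drive_tool, never from a script. Its argument "deltas" is one flat list of numbers, 7 for each row, row after row: the shift along the tool's x, y, z in mm, then the turn, a rotation vector about the tool's x, y, z in rad, then the opening, from -1 (shut) to 1 (fully open), so that 0 is half open. A call has 1 to 10 rows; each row is the pose to reach, as a shift and turn from the pose commanded when the call began, along the tool's axes at that moment; what a row does not reach only later rows make up. A row lasts 1/12 s, in which the tool goes at most 41.7 mm and 7.16 degrees, less where a joint would pass 70% of its speed; a pose out of reach is approached as far as the arm can. A call with a gripper value outside its range is refused whole. The fingers move at their own pace and stop on an object; "squeeze" is the grip in N (left out, the last holds). Time passes only in rows, so rows that repeat a pose let the fingers close. It gives the time, the measured TCP pose, the force, the opening and the grip force at its end, in the units of the state.
- bot.read_state(): the state, without advancing time (a new reading comes with each control period).
- bot.get_image(name): name is "scene" or "top"; returns a dict with "frame" (400x640x3 uint8, red, green, blue), "mtx" (3x3 intrinsics, pixels), "xyz" and "rotation" of the camera in the world. Camera axes: x right, y up, looking along -z (the intrinsics and any distortion apply to the point x, -y, -z); pixel columns grow to the right and rows downward; lengths in mm; the calibration is good to about 2 mm. A picture is of the moment at which its call begins. There is no depth.
- bot.close_job(): hands the job in; it is judged then, once.
The state is a dict: "time_s": time; "joints": joint angles; "dq": joint speeds; "joint_efforts": joint torques, N m; "eef_pos": TCP position; "tool_rot": TCP orientation; "wrist_force": force on the tool from outside, world axes, zero at the start; "wrist_torque": the same for the moment, N m; "opening": finger opening in mm; "grip_force": force on a finger pad.
Only numpy, scipy, OpenCV 4.12 (cv2) and the standard library are available. Lean on these libraries where they do the work, as an engineer would, in place of code of your own. Each camera call takes 0.05 s, during which the arm holds its last target. There are 200 camera calls.

### The job

Someone left the wooden mallet standing in a pour hole of the plaster mould. Lift it out and put it away in the red ring of the holder: handle first, down through the ring and past its sprung catch until the head sits fully home on the ring, then let go. The ring may be clamped a little to either side of the middle of its bar, so find it and ease the mallet in gently, never banging or forcing it, and leave the clay horse, the jar and the metal rib undisturbed.

Things in the scene. Friction and masses are not known exactly. Their poses are not given: they have to be found in the camera images.
- mallet: Wooden mallet, 160 mm long, about 0.25 kg, standing head up, handle in the mould. Origin: middle of the handle's flat foot; z runs up the handle to the head. Handle: dark, round, 22 mm diameter, 110 mm long, its lowest 8 mm tapering to 18 mm diameter. Head: pale flat-sided block, 110 to 160 mm above the foot, centred on the handle, 40 mm thick along x (grip across this), 90 mm along y, 50 mm tall.
- mallet_foot (a point): Middle of the foot (bottom end) of the mallet's handle; same axes as the mallet.
- mallet_neck (a point): Point on the handle's axis level with the underside of the mallet's head, 110 mm above the foot; same axes as the mallet.
- mould: Fixed white plaster mould with a dark band, 120 mm (x) by 130 mm (y) by 85 mm high. Origin: centre of its underside, on the table. Two round pour holes in the top, 28 mm diameter, 60 mm deep, at x = 0, y = +30 and y = -30 mm; the mallet starts in the one at +y, its foot 25 mm above the table.
- rack: Fixed ring holder. Origin: on the table, under the middle of the ring's range; z up. Base board 12 mm thick, x -40 to +90, y -90 to +90 mm. Two posts 12 mm thick at x = 50, y = +-65 mm carry a level bar along y, its top 136 mm up. A red ring stands out from a clamp on the bar, its axis vertical at x = 0; it is clamped tight, its centre anywhere from y = -24 to +24 mm.
- ring_nominal (a point): Where the centre of the red ring's top face would be if clamped at mid bar: 150 mm above the holder's origin, same axes. The real ring lies 0 to 24 mm to either side along y: find it by sight or by touching it with the handle. Ring: 42 mm outer diameter (flats of a few tenths of a mm), 25 mm bore, 16 mm tall, top at this height; front and both sides are free.
- catch_nominal (a point): Sprung brass ball in the ring's bore, on the bar side (+x), 9 mm below the ring's top, standing 4.5 mm into the bore (given for a ring at mid bar; it goes with the ring). The handle pushes it back: it presses the handle to the front with about 5 N and drags on it with 4 to 8 N, so weight alone may not carry it home: press gently (10 N is enough) until the head rests on the ring.
- clamp_nominal (a point): Middle of the top of the dark clamp that holds the ring to the bar, for a ring at mid bar (it goes with the ring): 24 mm wide along y, 20 mm along x, top 139 mm above the table, 50 mm behind (+x of) the ring's axis, joined to the ring by an arm 12 mm wide and lower than the ring's top.
- horse: Terracotta horse figure on a small plinth, about 50 by 110 mm and 105 mm high, loose; origin at the centre of its underside. Leave alone.
- glaze_jar: Small round white jar with blue cap, 52 mm diameter, 70 mm high, loose; origin at the centre of its underside. Leave alone.
- rib: Flat metal potter's rib (scraper plate), 50 by 90 by 8 mm, lying loose on the table; origin at the centre of its underside. Leave alone.
Things that resemble listed ones, but are neither listed nor needed, are in the scene too. What is shaped like the mallet but yellow is not meant. There is more than one size of the rack; the one meant has the size given above.

How it is judged:
By the outcome, as a careful person would: the job done as asked, in the order asked, and still so for the second after the job is handed in, with the robot touching nothing.
It also fails if it takes over 51 s, if anything falls off the work surface, if the arm or the gripper's body presses on something with over 40 N, if the wrist force passes 120 N, or if a joint passes its speed limit or range.

## Working session

There is one attempt and no reset: what is moved stays moved. The work goes in short steps, Python scripts to look and compute and a tool call to move; the robot and the scene stay as the last step left them, time stands still between calls to the robot, and variables do not carry over. Pictures are saved under pics/ and viewed, at most 10 in all, crops included, and the job is handed in when it is done.

Besides the shell and the picture viewer there is one more tool, called by a JSON object that holds its "op" and its "data", one argument or row to a line. drive_tool: Moves the arm, as the interface text tells. Its arguments: {"type":"object","properties":{"deltas":{"type":"array","items":{"type":"number"}},"squeeze":{"type":"number"}},"required":["deltas"]}

```bash
mkdir -p pics && cat > h.py <<'E'
import numpy as np, cv2, json
from cell import bot
def snap(cam,fn):
    im=bot.get_image(cam); cv2.imwrite(f'pics/{fn}.png',cv2.cvtColor(im['frame'],cv2.COLOR_RGB2BGR))
    np.savez(f'pics/{cam}.npz',**{k:np.array(v) for k,v in im.items()}); return im
def load(cam): return np.load(f'pics/{cam}.npz')
def R_(c):
    r=np.array(c['rotation'],float)
    if r.size==4:
        from scipy.spatial.transform import Rotation as S
        r=S.from_quat(np.r_[r[1:],r[0]]).as_matrix()
    return r.reshape(3,3)
def toz(c,u,v,z):
    d=np.linalg.inv(c['mtx'])@[u,v,1]; d=R_(c)@(d*[1,-1,-1]); o=np.array(c['xyz'])
    return (o+d*(z-o[2])/d[2]).round(1)
def proj(c,p):
    q=R_(c).T@(np.array(p,float)-c['xyz']); q=c['mtx']@(q*[1,-1,-1]); return (q[:2]/q[2]).round(1)
E
python3 - <<'E'
from h import *
for c in('scene','top'):
    i=snap(c,c+'0'); print({k:v for k,v in i.items() if k!='frame'})
print(bot.read_state())
E
```

```text
{'mtx': array([[375.07074877,   0.        , 321.01770994],
       [  0.        , 375.07074877, 195.33148704],
       [  0.        ,   0.        ,   1.        ]]), 'xyz': array([1032.44164544,   76.70575306,  985.96561322]), 'rotation': array([0.67413401, 0.19222118, 0.19054248, 0.68723207])}
{'mtx': array([[393.24229066,   0.        , 317.33657174],
       [  0.        , 393.24229066, 197.50711099],
       [  0.        ,   0.        ,   1.        ]]), 'xyz': array([ 305.85811248,   52.95901776, 1194.94371557]), 'rotation': array([-0.69850218, -0.0656049 ,  0.06610721,  0.70952134])}
{'time_s': 0.1, 'joints': array([ 1.04189766e+00,  2.45788213e-01,  1.55889951e+00, -7.39280064e-06,
        1.33867919e+00, -1.74095850e-01]), 'dq': array([ 0.00163084, -0.00054505, -0.00351169,  0.00161101,  0.00055846,
        0.00037978]), 'joint_efforts': array([-5.07677687e-04, -4.30667496e+01, -3.27129507e+01, -1.38614823e-04,
        2.81488887e-03,  1.90659200e-06]), 'eef_pos': array([225.55078932, 609.07832778, 230.25839844]), 'tool_rot': array([-3.02064536e-04,  1.76471455e-01,  9.84305358e-01, -8.34124416e-04]), 'wrist_force': array([-0.04558611,  0.1096284 , -0.72199892]), 'wrist_torque': array([-0.01597351,  0.01887712,  0.01925798]), 'grip_force': 0.0, 'opening': 85.68949800849909}
```

View pics/scene0.png

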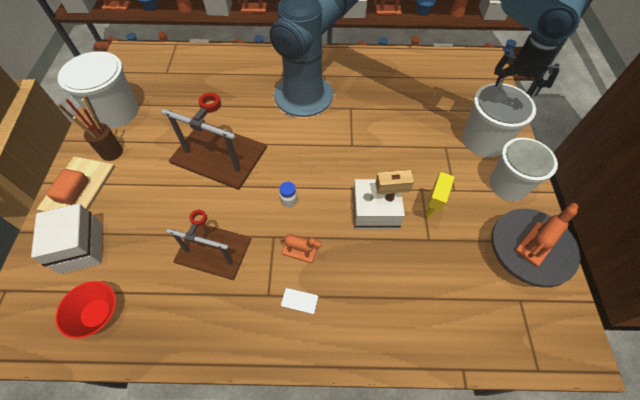

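View pics/top0.png

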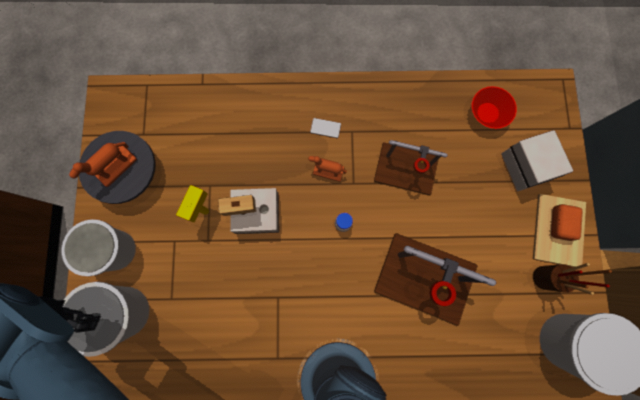

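The scene shows two racks: a small one (top px ~(405,168), scene ~(213,248)) and a large one (top px ~(427,278), scene ~(218,150)). The wooden mallet is at top px (237,205) and a yellow decoy at (193,204). I'll measure base sizes and take an enlarged crop to tell the racks apart.

```bash
python3 - <<'E'
from h import *
c=load('top')
f=cv2.cvtColor(c['frame'],cv2.COLOR_RGB2BGR)
a=cv2.resize(f[130:330,365:505],None,fx=3,fy=3,interpolation=cv2.INTER_CUBIC)
b=cv2.resize(f[180:240,175:285],None,fx=3,fy=3,interpolation=cv2.INTER_CUBIC)
o=np.zeros((600,760,3),np.uint8);o[:,:420]=a;o[:180,430:760]=b
s=cv2.cvtColor(load('scene')['frame'],cv2.COLOR_RGB2BGR)
o[190:430,430:750]=cv2.resize(s[160:240,345:452],(320,240),interpolation=cv2.INTER_CUBIC)
cv2.imwrite('pics/crop1.png',o)
for n,P in dict(small=[(381,144),(441,157),(432,194),(375,182)],large=[(395,236),(480,260),(460,325),(376,290)]).items():
    w=np.array([toz(c,*p,12) for p in P]);print(n,w.tolist(),np.linalg.norm(w-np.roll(w,-1,0),axis=1).round())
print('head',[toz(c,*p,185).tolist() for p in[(219,198),(253,196),(255,211),(220,214)]])
print('mould',[toz(c,*p,85).tolist() for p in[(230,190),(277,188),(279,231),(231,233),(264,209)]])
E
```

```text
small [[697.0, -152.3, 12.0], [651.7, -337.6, 12.0], [534.5, -301.3, 12.0], [575.0, -128.2, 12.0]] [191. 123. 178. 124.]
large [[407.7, -181.2, 12.0], [332.6, -429.9, 12.0], [148.5, -355.2, 12.0], [250.6, -117.3, 12.0]] [260. 199. 259. 170.]
head [[499.2, 307.7, 185.0], [503.1, 218.9, 185.0], [463.3, 213.2, 185.0], [456.9, 303.8, 185.0]]
mould [[541.3, 302.0, 85.0], [545.1, 166.5, 85.0], [420.7, 160.4, 85.0], [417.1, 296.0, 85.0], [484.3, 203.4, 85.0]]
```

View pics/crop1.png

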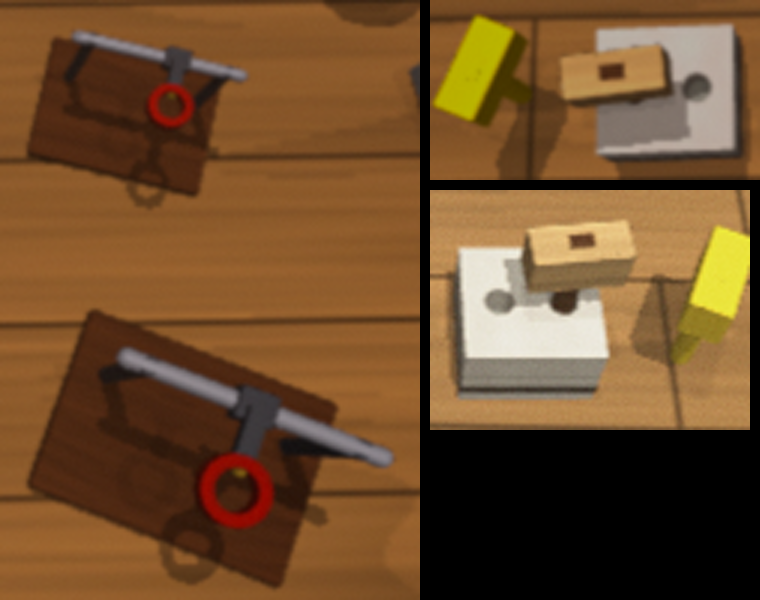

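Sizes: the small rack measures about 180 × 125 mm, the large one about 260 × 185. So the one meant is the small rack, whose ring is at top px ~(422,165). The crop confirms this and shows the pale mallet upright with its tenon centre at top px (235.3,204); the yellow one is the decoy. Next I refine ring, rack yaw and mallet positions.

```bash
python3 - <<'E'
from h import *
from scipy.optimize import least_squares
T,S=load('top'),load('scene')
def hc(h): m=cv2.moments(h); return np.array([m['m10'],m['m01']])/m['m00']
obs=[]
for c,(u0,u1,v0,v1) in((T,(410,435,152,178)),(S,(185,212,205,228))):
    hsv=cv2.cvtColor(c['frame'],cv2.COLOR_RGB2HSV)[v0:v1,u0:u1]
    m=((hsv[...,0]<6)|(hsv[...,0]>174))&(hsv[...,1]>190)&(hsv[...,2]>70)
    p=np.argwhere(m)[:,::-1]+[u0,v0]; h=cv2.convexHull(p.astype(np.float32)); obs.append(hc(h)); print(m.sum(),obs[-1],cv2.contourArea(h),p.min(0),p.max(0))
t=np.linspace(0,2*np.pi,60)
def cyl(c,x,y):
    P=[(x+21*np.cos(a),y+21*np.sin(a),z) for a in t for z in(134,150)]
    return hc(cv2.convexHull(np.array([proj(c,p) for p in P],np.float32)))
for sel in([0],[1],[0,1]):
    r=least_squares(lambda q:np.concatenate([cyl((T,S)[i],*q)-obs[i] for i in sel]),[600,-260],diff_step=1e-3);print('ring',sel,r.x.round(1),r.fun.round(2))
k=lambda x,y:(365+x/3,130+y/3)
w=np.array([toz(T,*k(*p),12) for p in[(55,38),(228,78),(200,195),(28,155)]])
print(w.tolist(),w.mean(0))
for e in(w[1]-w[0],w[2]-w[3]):print('yaw of -y axis',np.degrees(np.arctan2(e[1],e[0]))+90)
b=[toz(T,*k(*p),131) for p in[(75,36),(243,75)]];e=b[1]-b[0];print('bar',b,np.degrees(np.arctan2(e[1],e[0]))+90)
print('tenon',toz(T,235.3,204,185),toz(S,395.8,177,185))
m=lambda x,y:(175+(x-430)/3,180+y/3)
H=np.array([toz(T,*m(*p),185) for p in[(560,57),(660,44),(665,88),(567,101)]]);print(H.tolist(),H.mean(0))
for e in(H[1]-H[0],H[2]-H[3]):print('head yaw',np.degrees(np.arctan2(e[1],e[0]))+90,np.linalg.norm(e))
M=np.array([toz(T,*m(*p),85) for p in[(597,29),(737,24),(740,150),(598,155)]]);print('mould',M.tolist(),M.mean(0),toz(T,*m(697,87),85))
for e in(M[1]-M[0],M[2]-M[3]):print(np.degrees(np.arctan2(e[1],e[0]))+90)
E
```

```text
132 [421.52522255 164.80712166] 168.5 [414 158] [429 172]
124 [197.69157088 216.98084291] 174.0 [190 210] [205 224]
ring [0] [ 592.  -238.9] [-0. -0.]
ring [1] [ 588.3 -237.9] [ 0. -0.]
ring [0, 1] [ 590.1 -238.2] [-0.25  0.69 -0.23  0.64]
[[701.3, -159.8, 12.0], [654.9, -337.8, 12.0], [531.4, -300.1, 12.0], [576.1, -126.2, 12.0]] [ 615.925 -230.975   12.   ]
yaw of -y axis -14.610390816209417
yaw of -y axis -14.415475157530452
bar [array([ 663.2, -157.4,  131. ]), array([ 622.5, -312.8,  131. ])] -14.67639313745002
tenon [482.6 264.8 185. ] [483.7 266.4 185. ]
[[496.6, 309.4, 185.0], [506.7, 222.5, 185.0], [467.8, 217.6, 185.0], [457.7, 302.1, 185.0]] [482.2 262.9 185. ]
head yaw 6.62948885576688 87.48497013773277
head yaw 6.816034671099487 85.1014688474882
mould [[542.3, 300.1, 85.0], [545.1, 165.5, 85.0], [423.5, 162.3, 85.0], [420.9, 296.1, 85.0]] [482.95 231.    85.  ] [484.3 203.4  85. ]
1.1917165488197696
1.1132307970023732
```

{"op": "drive_tool", "data": {
  "deltas": [0, 0, -40, 0, 0, 0, 1, -40, -26, -70, 0, 0, 0.12, 1, -80, -52, -70, 0, 0, 0.24, 1, -116, -76, -70, 0, 0, 0.36, 1, -150, -98, -70, 0, 0, 0.48, 1, -185, -121, -70, 0, 0, 0.6, 1, -220, -143, -70, 0, 0, 0.72, 1, -255, -166, -70, 0, 0, 0.84, 1, -290, -189, -70, 0, 0, 0.96, 1, -325, -212, -70, 0, 0, 1.08, 1],
  "squeeze": 40
}}

```text
time_s: 0.93
eef_pos: [445.7, 311.9, 301.0]
tool_rot: [-0.0, 0.66, 0.752, -0.0]
wrist_force: [0.8, 0.6, 1.0]
opening: 85.2
grip_force: 0.0
```

```bash
cat >> h.py <<'E'
from scipy.spatial.transform import Rotation as Ro
def to(x,y,z,yaw):
    "deltas (tool axes) to TCP xyz, tool pointing down, tool-y at world angle yaw deg (mod 180)"
    s=bot.read_state();q=s['tool_rot'];R=Ro.from_quat(np.r_[q[1:],q[0]])
    ya=np.radians(yaw)
    c=[]
    for a in(ya,ya+np.pi):
        Y=np.array([np.cos(a),np.sin(a),0]);Z=np.array([0,0,-1.]);G=Ro.from_matrix(np.c_[np.cross(Y,Z),Y,Z]);c.append((R.inv()*G).as_rotvec())
    r=min(c,key=np.linalg.norm)
    print('t',s['time_s'],'pos',s['eef_pos'].round(1),'F',s['wrist_force'].round(1),'M',s['wrist_torque'].round(2),'open',round(s['opening'],1),'grip',s['grip_force'],'j',s['joints'].round(2))
    print('d',R.inv().apply(np.array([x,y,z])-s['eef_pos']).round(1),'turn',r.round(3)); print('axes',R.as_matrix().round(3).tolist())
E
python3 -c "
from h import *
to(482.7,264,250,6.7)"
```

```text
t 0.9333 pos [445.7 311.9 301. ] F [0.8 0.6 1. ] M [-0.03  0.01  0.01] open 85.2 grip 0.0 j [ 0.4  -0.06  1.75  0.    1.44  0.27]
d [-52.3  30.5  50.9] turn [-0.     0.     0.013]
axes [[-0.13, 0.992, -0.0], [0.992, 0.13, -0.0], [-0.0, -0.0, -1.0]]
```

{"op": "drive_tool", "data": {
  "deltas": [-25, 14, 0, 0, 0, 0.02, 1, -37, 21, 20, 0, 0, 0.02, 1, -37, 21, 50, 0, 0, 0.02, 1, -37, 21, 50, 0, 0, 0.02, 1, -37, 21, 50, 0, 0, 0.02, 1]
}}

```text
time_s: 1.35
eef_pos: [469.8, 279.5, 249.4]
tool_rot: [-0.001, 0.665, 0.747, -0.002]
wrist_force: [-0.6, 0.1, 1.6]
opening: 85.4
grip_force: 0.0
```

```bash
python3 - <<'E'
from h import *
to(482.7,264,145,6.7)
i=snap('top','t1');j=snap('scene','s1')
f=lambda a,u,v:cv2.resize(cv2.cvtColor(a['frame'],cv2.COLOR_RGB2BGR)[v:v+100,u:u+130],None,fx=3,fy=3,interpolation=cv2.INTER_CUBIC)
cv2.imwrite('pics/crop2.png',np.hstack([f(i,180,150),f(j,330,120)]))
E
```

```text
t 1.35 pos [469.8 279.5 249.4] F [-0.6  0.1  1.6] M [-0.03 -0.01 -0.03] open 85.4 grip 0.0 j [ 0.33 -0.01  1.8   0.    1.35  0.21]
d [-16.8  11.6 104.4] turn [-0.005  0.001 -0.001]
axes [[-0.115, 0.993, -0.005], [0.993, 0.115, -0.001], [-0.001, -0.005, -1.0]]
```

View pics/crop2.png

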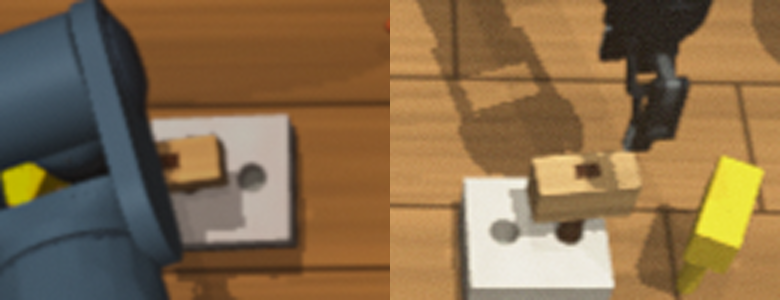

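Crop: gripper is just behind (robot side of) the head, mallet undisturbed. The commanded base matches the measured pose, so I use the deltas directly.

{"op": "drive_tool", "data": {
  "deltas": [-17, 11.6, 0, 0, 0, 0, 1, -17, 11.6, 25, -0.005, 0, 0, 1, -17, 11.6, 50, -0.005, 0, 0, 1, -17, 11.6, 75, -0.005, 0, 0, 1, -17, 11.6, 95, -0.005, 0, 0, 1, -17, 11.6, 109, -0.005, 0, 0, 1, -17, 11.6, 109, -0.005, 0, 0, 1, -17, 11.6, 109, -0.005, 0, 0, 1]
}}

```text
time_s: 2.12
eef_pos: [484.9, 265.1, 143.5]
tool_rot: [0.002, 0.665, 0.747, 0.002]
wrist_force: [-0.0, 0.0, -0.5]
opening: 85.5
grip_force: 0.0
```

```bash
python3 -c "
from h import *
to(482.7,264,139,6.7)"
```

```text
t 2.1167 pos [484.9 265.1 143.5] F [-0.   0.  -0.5] M [ 0.03  0.02 -0.01] open 85.5 grip 0.0 j [ 0.3   0.11  1.88 -0.    1.14  0.18]
d [-0.9 -2.3  4.5] turn [ 0.006 -0.     0.   ]
axes [[-0.117, 0.993, 0.006], [0.993, 0.117, 0.001], [0.0, 0.006, -1.0]]
```

{"op": "drive_tool", "data": {
  "deltas": [-1, -2.3, 3, 0.006, 0, 0, 0.5, -1, -2.3, 3, 0.006, 0, 0, 0.15, -1, -2.3, 3, 0.006, 0, 0, 0, -1, -2.3, 3, 0.006, 0, 0, -0.1, -1, -2.3, 3, 0.006, 0, 0, -0.2, -1, -2.3, 3, 0.006, 0, 0, -0.3, -1, -2.3, 3, 0.006, 0, 0, -0.3, -1, -2.3, 3, 0.006, 0, 0, -0.3],
  "squeeze": 50
}}

```text
time_s: 2.78
eef_pos: [483.3, 263.4, 140.6]
tool_rot: [0.0, 0.665, 0.747, 0.001]
wrist_force: [0.7, -0.1, 6.0]
opening: 39.7
grip_force: 51.1
```

```bash
python3 -c "
from h import *
to(482.7,264,260,6.7)"
```

```text
t 2.7833 pos [483.3 263.4 140.6] F [ 0.7 -0.1  6. ] M [-0.04 -0.06 -0.02] open 39.7 grip 51.07007682323456 j [0.29 0.11 1.88 0.   1.14 0.18]
d [   0.7   -0.4 -119.4] turn [ 0.001 -0.    -0.001]
axes [[-0.116, 0.993, 0.001], [0.993, 0.116, 0.001], [0.0, 0.001, -1.0]]
```

{"op": "drive_tool", "data": {
  "deltas": [0, 0, -4, 0, 0, 0, -0.3, 0, 0, -12, 0, 0, 0, -0.3, 0, 0, -25, 0, 0, 0, -0.3, 0, 0, -42, 0, 0, 0, -0.3, 0, 0, -62, 0, 0, 0, -0.3, 0, 0, -85, 0, 0, 0, -0.3, 0, 0, -110, 0, 0, 0, -0.3, 0, 0, -135, 0, 0, 0, -0.3, 0, 0, -155, 0, 0, 0, -0.3, 0, 0, -165, 0, 0, 0, -0.3],
  "squeeze": 70
}}

```text
time_s: 3.62
eef_pos: [483.1, 263.4, 308.2]
tool_rot: [0.001, 0.665, 0.747, 0.001]
wrist_force: [0.4, 0.7, -2.5]
opening: 39.5
grip_force: 71.8
```

```bash
python3 -c "
from h import *
to(590,-238,305,-25)"
```

```text
t 3.6167 pos [483.1 263.4 308.2] F [ 0.4  0.7 -2.5] M [ 0.03  0.02 -0.03] open 39.5 grip 71.82106375694275 j [ 0.29 -0.05  1.73  0.    1.45  0.18]
d [-510.5   48.1    3. ] turn [ 0.003 -0.002  0.552]
axes [[-0.116, 0.993, 0.003], [0.993, 0.116, 0.001], [0.001, 0.003, -1.0]]
```

{"op": "drive_tool", "data": {
  "deltas": [-10, 1, 0, 0, 0, 0.02, -0.3, -30, 3, 0, 0, 0, 0.05, -0.3, -58, 5.5, 0, 0, 0, 0.08, -0.3, -88, 8.3, 0, 0, 0, 0.12, -0.3, -118, 11.1, 0, 0, 0, 0.16, -0.3, -148, 14, 0, 0, 0, 0.2, -0.3, -178, 16.8, 0, 0, 0, 0.24, -0.3, -208, 19.6, 0, 0, 0, 0.28, -0.3, -238, 22.4, 0, 0, 0, 0.32, -0.3, -268, 25.3, 0, 0, 0, 0.37, -0.3]
}}

```text
time_s: 4.45
eef_pos: [537.5, -2.1, 302.2]
tool_rot: [-0.002, 0.792, 0.61, -0.002]
wrist_force: [0.6, 0.2, -3.4]
opening: 39.5
grip_force: 71.7
```

```bash
python3 -c "
from h import *
to(590,-238,305,-14.6)"
```

```text
t 4.45 pos [537.5  -2.1 302.2] F [ 0.6  0.2 -3.4] M [-0.01 -0.01 -0.03] open 39.5 grip 71.7389702796936 j [-0.21 -0.07  1.76 -0.    1.45  0.04]
d [-214.8  110.8   -3.2] turn [-0.005  0.001 -0.003]
axes [[0.255, 0.967, -0.005], [0.967, -0.255, 0.0], [-0.001, -0.005, -1.0]]
```

{"op": "drive_tool", "data": {
  "deltas": [-28, 14.5, 0, 0, 0, 0, -0.3, -56, 29, 0, 0, 0, 0, -0.3, -84, 43, 0, 0, 0, 0, -0.3, -112, 58, 0, 0, 0, 0, -0.3, -140, 72, 0, 0, 0, 0, -0.3, -166, 86, 0, 0, 0, 0, -0.3, -188, 97, 0, 0, 0, 0, -0.3, -205, 106, 0, 0, 0, 0, -0.3, -215, 111, 0, 0, 0, 0, -0.3, -215, 111, 0, 0, 0, 0, -0.3]
}}

```text
time_s: 5.28
eef_pos: [591.1, -238.1, 302.1]
tool_rot: [-0.002, 0.792, 0.611, -0.001]
wrist_force: [0.6, 0.3, -2.0]
opening: 39.3
grip_force: 71.7
```

```bash
python3 - <<'E'
from h import *
to(590,-238,282,-14.6)
i=snap('top','t2');j=snap('scene','s2')
f=lambda a,u,v:cv2.resize(cv2.cvtColor(a['frame'],cv2.COLOR_RGB2BGR)[v:v+120,u:u+80],None,fx=5,fy=5,interpolation=cv2.INTER_CUBIC)
cv2.imwrite('pics/crop3.png',np.hstack([f(i,375,105),f(j,165,120)]))
E
```

```text
t 5.2833 pos [ 591.1 -238.1  302.1] F [ 0.6  0.3 -2. ] M [0.08 0.06 0.01] open 39.3 grip 71.71127915382385 j [-0.56  0.17  1.52 -0.    1.46 -0.3 ]
d [-0.2 -1.  20.1] turn [-0.004 -0.    -0.002]
axes [[0.254, 0.967, -0.004], [0.967, -0.254, 0.001], [0.0, -0.004, -1.0]]
```

View pics/crop3.png

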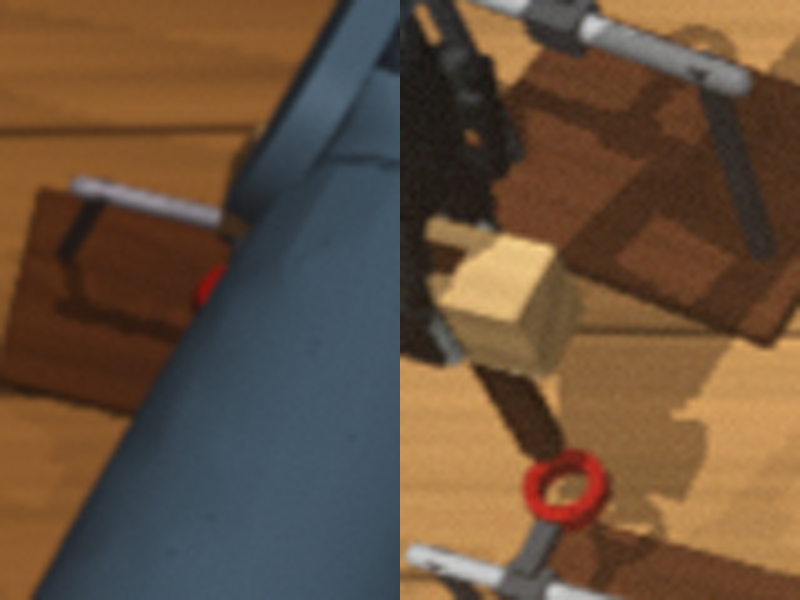

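Scene crop: handle hangs above the ring with its foot near crop (543,455) = px (193.6,211); ring centre is near crop (566,488) = px (198.2,217.6). The arm hides the top view. I compare the observed pose with the prediction.

```bash
python3 - <<'E'
from h import *
S=load('scene');p=np.array([591.1,-238.1]);z0=25+302.1-140.6
t=np.linspace(0,2*np.pi,40)
k=lambda P:((np.array([proj(S,q) for q in P])-[165,120])*5+[400,0])
for z,r in((z0,9),(z0+8,11),(z0+110,11)):
    K=k([(p[0]+r*np.cos(a),p[1]+r*np.sin(a),z) for a in t]);print('circle z',z,'c',K.mean(0).round(),'min',K.min(0).round(),'max',K.max(0).round())
K=k([(590.1+21*np.cos(a),-238.2+21*np.sin(a),150) for a in t]);print('ring',K.mean(0),K.min(0),K.max(0))
Y=np.radians(-14.6);ex=np.array([np.cos(Y),np.sin(Y)]);ey=np.array([-ex[1],ex[0]])
for n,h in(('under',110),('top',160)):print(n,[k([np.r_[p+20*a*ex+45*b*ey,z0+h]])[0].round().tolist() for a,b in((1,1),(1,-1),(-1,-1),(-1,1))])
c=cv2.imread('pics/crop3.png')[200:550,400:640];cv2.imwrite('pics/crop4.png',cv2.resize(c,None,fx=1.7,fy=1.7))
E
```

```text
circle z 186.50000000000003 c [537. 447.] min [518. 431.] max [556. 463.]
circle z 194.50000000000003 c [532. 439.] min [510. 419.] max [556. 458.]
circle z 296.5 c [465. 324.] min [440. 302.] max [491. 345.]
ring [557.875  481.5875] [516. 444.] [600.5 517.5]
under [[540.0, 386.0], [350.0, 337.0], [394.0, 264.0], [580.0, 310.0]]
top [[505.0, 322.0], [305.0, 272.0], [352.0, 197.0], [548.0, 244.0]]
```

View pics/crop4.png

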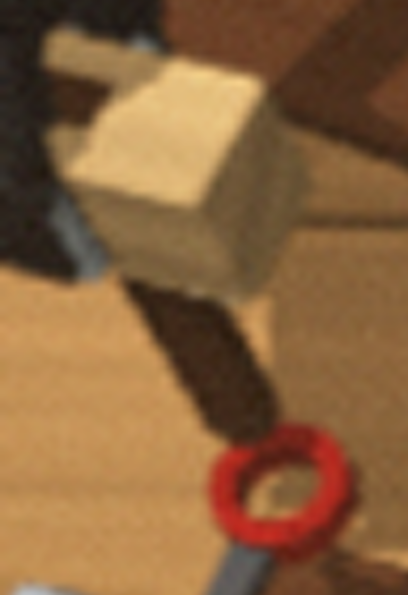

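{"op": "drive_tool", "data": {
  "deltas": [0, 0, 6, 0, 0, 0, -0.3, 0, 0, 13, 0, 0, 0, -0.3, 0, 0, 20, 0, 0, 0, -0.3, 0, 0, 26, 0, 0, 0, -0.3, 0, 0, 29, 0, 0, 0, -0.3, 0, 0, 29, 0, 0, 0, -0.3, 0, 0, 29, 0, 0, 0, -0.3]
}}

```text
time_s: 5.97
eef_pos: [592.0, -235.9, 275.0]
tool_rot: [-0.0, 0.791, 0.612, -0.001]
wrist_force: [-0.4, 0.7, -1.8]
opening: 38.9
grip_force: 71.7
```

```bash
python3 - <<'E'
from h import *
to(590,-238,270,-14.6)
j=snap('scene','s3')
c=cv2.cvtColor(j['frame'],cv2.COLOR_RGB2BGR)[185:235,170:230]
c=cv2.resize(c,None,fx=10,fy=10,interpolation=cv2.INTER_CUBIC)
p=bot.read_state()['eef_pos'];z0=25+p[2]-140.6;t=np.linspace(0,2*np.pi,60)
k=lambda P:((np.array([proj(j,q) for q in P])-[170,185]+.5)*10-.5)
d=c.copy()
for x,y,z,r,col in((p[0],p[1],z0,9,(255,255,0)),(p[0],p[1],z0+8,11,(255,255,0)),(p[0],p[1],z0+60,11,(255,255,0)),(590.1,-238.2,150,21,(0,255,0)),(590.1,-238.2,150,12.5,(0,255,0))):
    cv2.polylines(d,[k([(x+r*np.cos(a),y+r*np.sin(a),z) for a in t]).astype(np.int32)],True,col,1)
o=k([(590,-238,150)])[0];print('per mm x,y,z',[(k([q])[0]-o).round(1).tolist() for q in((591,-238,150),(590,-237,150),(590,-238,151))])
cv2.imwrite('pics/crop5.png',d)
E
```

```text
t 5.9667 pos [ 592.  -235.9  275. ] F [-0.4  0.7 -1.8] M [ 0.   -0.03 -0.02] open 38.9 grip 71.71509861946106 j [-0.56  0.18  1.55 -0.    1.41 -0.3 ]
d [-2.5 -1.4  5. ] turn [-0.001  0.     0.001]
axes [[0.251, 0.968, -0.001], [0.968, -0.251, 0.0], [-0.0, -0.001, -1.0]]
per mm x,y,z [[-1.0, 3.0], [4.0, 0.0], [-1.0, -2.0]]
```

View pics/crop5.png

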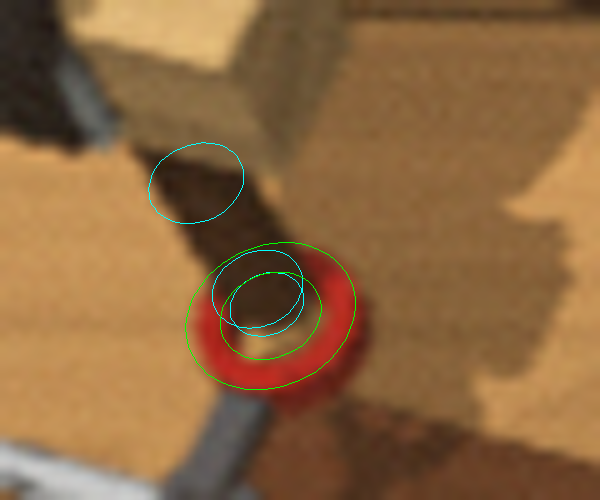

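Overlay: handle and ring both sit ~7 crop px right of their predictions, so the relative model holds. The foot is about 2 mm off in x and y, so I correct and then ease down gently.

{"op": "drive_tool", "data": {
  "deltas": [-1.2, -0.7, 0, 0, 0, 0, -0.3, -2.4, -1.4, 0, 0, 0, 0, -0.3, -2.4, -1.4, 2, 0, 0, 0, -0.3, -2.4, -1.4, 4, 0, 0, 0, -0.3, -2.4, -1.4, 4, 0, 0, 0, -0.3, -2.4, -1.4, 4, 0, 0, 0, -0.3]
}}

```text
time_s: 6.52
eef_pos: [589.9, -238.0, 270.9]
tool_rot: [-0.001, 0.791, 0.612, -0.001]
wrist_force: [-0.1, -0.4, -2.8]
opening: 39.2
grip_force: 71.7
```

{"op": "drive_tool", "data": {
  "deltas": [0, 0, 1, 0, 0, 0, -0.3, 0, 0, 2, 0, 0, 0, -0.3, 0, 0, 3, 0, 0, 0, -0.3, 0, 0, 3, 0, 0, 0, -0.3]
}}

```text
time_s: 6.85
eef_pos: [590.0, -238.0, 267.9]
tool_rot: [-0.0, 0.791, 0.612, -0.001]
wrist_force: [-0.5, -0.3, -3.1]
opening: 39.2
grip_force: 71.7
```

```bash
python3 -c "
from h import *
to(590,-238,270,-14.6)"
```

```text
t 6.85 pos [ 590.  -238.   267.9] F [-0.5 -0.3 -3.1] M [-0.02  0.01 -0.04] open 39.2 grip 71.71463012695312 j [-0.56  0.19  1.56 -0.    1.4  -0.31]
d [-0.   0.  -2.1] turn [-0.001  0.     0.001]
axes [[0.251, 0.968, -0.001], [0.968, -0.251, 0.0], [-0.0, -0.001, -1.0]]
```

{"op": "drive_tool", "data": {
  "deltas": [0, 0, 0.7, 0, 0, 0, -0.3, 0, 0, 1.4, 0, 0, 0, -0.3, 0, 0, 2.1, 0, 0, 0, -0.3, 0, 0, 2.8, 0, 0, 0, -0.3, 0, 0, 2.8, 0, 0, 0, -0.3]
}}

```text
time_s: 7.27
eef_pos: [590.0, -238.0, 265.2]
tool_rot: [-0.0, 0.791, 0.612, -0.0]
wrist_force: [-0.6, -0.1, -3.6]
opening: 39.2
grip_force: 71.7
```

{"op": "drive_tool", "data": {
  "deltas": [0, 0, 0.6, 0, 0, 0, -0.3, 0, 0, 1.2, 0, 0, 0, -0.3, 0, 0, 1.8, 0, 0, 0, -0.3, 0, 0, 1.8, 0, 0, 0, -0.3]
}}

```text
time_s: 7.6
eef_pos: [590.0, -238.0, 263.4]
tool_rot: [-0.0, 0.791, 0.612, -0.0]
wrist_force: [0.3, 0.1, -3.6]
opening: 39.2
grip_force: 71.7
```

{"op": "drive_tool", "data": {
  "deltas": [0, 0, 0.6, 0, 0, 0, -0.3, 0, 0, 1.2, 0, 0, 0, -0.3, 0, 0, 1.8, 0, 0, 0, -0.3, 0, 0, 1.8, 0, 0, 0, -0.3]
}}

```text
time_s: 7.93
eef_pos: [590.0, -238.0, 261.6]
tool_rot: [-0.0, 0.791, 0.612, -0.0]
wrist_force: [-0.1, -0.3, -3.6]
opening: 39.5
grip_force: 71.7
```

{"op": "drive_tool", "data": {
  "deltas": [0, 0, 0.5, 0, 0, 0, -0.3, 0, 0, 1, 0, 0, 0, -0.3, 0, 0, 1.5, 0, 0, 0, -0.3, 0, 0, 1.5, 0, 0, 0, -0.3]
}}

```text
time_s: 8.27
eef_pos: [590.0, -238.0, 260.2]
tool_rot: [-0.0, 0.791, 0.612, -0.0]
wrist_force: [-0.0, -0.4, -3.1]
opening: 38.9
grip_force: 71.7
```

{"op": "drive_tool", "data": {
  "deltas": [0, 0, 0.5, 0, 0, 0, -0.3, 0, 0, 1, 0, 0, 0, -0.3, 0, 0, 1.5, 0, 0, 0, -0.3, 0, 0, 1.5, 0, 0, 0, -0.3]
}}

```text
time_s: 8.6
eef_pos: [590.0, -238.0, 258.7]
tool_rot: [-0.0, 0.791, 0.612, -0.0]
wrist_force: [0.4, -0.2, -2.4]
opening: 39.7
grip_force: 71.7
```

{"op": "drive_tool", "data": {
  "deltas": [0, 0, 0.6, 0, 0, 0, -0.3, 0, 0, 1.2, 0, 0, 0, -0.3, 0, 0, 1.8, 0, 0, 0, -0.3, 0, 0, 2.4, 0, 0, 0, -0.3, 0, 0, 2.4, 0, 0, 0, -0.3]
}}

```text
time_s: 9.02
eef_pos: [589.8, -238.0, 256.3]
tool_rot: [-0.001, 0.791, 0.612, -0.001]
wrist_force: [-2.3, 0.3, -1.8]
opening: 39.0
grip_force: 71.9
```

{"op": "drive_tool", "data": {
  "deltas": [0, 0, 0.6, 0, 0, 0, -0.3, 0, 0, 1.2, 0, 0, 0, -0.3, 0, 0, 1.8, 0, 0, 0, -0.3, 0, 0, 2.4, 0, 0, 0, -0.3, 0, 0, 2.4, 0, 0, 0, -0.3]
}}

```text
time_s: 9.43
eef_pos: [589.7, -238.0, 253.9]
tool_rot: [-0.001, 0.791, 0.612, -0.001]
wrist_force: [-3.6, 1.2, -0.8]
opening: 39.0
grip_force: 72.1
```

```bash
python3 -c "
from h import *
to(590,-238,270,-14.6)"
```

```text
t 9.4333 pos [ 589.7 -238.   253.9] F [-3.6  1.2 -0.8] M [ 0.09  0.99 -0.01] open 39.0 grip 72.14086890220642 j [-0.56  0.2   1.57 -0.    1.37 -0.31]
d [  0.1   0.3 -16.1] turn [-0.002  0.     0.001]
axes [[0.251, 0.968, -0.002], [0.968, -0.251, 0.0], [-0.0, -0.002, -1.0]]
```

The catch is pressing ~4 N to the front and there is no wall contact, so I continue.

{"op": "drive_tool", "data": {
  "deltas": [0, 0, 0.8, 0, 0, 0, -0.3, 0, 0, 1.6, 0, 0, 0, -0.3, 0, 0, 2.4, 0, 0, 0, -0.3, 0, 0, 3.2, 0, 0, 0, -0.3, 0, 0, 4, 0, 0, 0, -0.3, 0, 0, 4, 0, 0, 0, -0.3]
}}

```text
time_s: 9.93
eef_pos: [589.6, -237.8, 249.1]
tool_rot: [-0.001, 0.791, 0.612, -0.001]
wrist_force: [-3.2, 0.3, -3.2]
opening: 39.3
grip_force: 72.1
```

{"op": "drive_tool", "data": {
  "deltas": [0, 0, 1, 0, 0, 0, -0.3, 0, 0, 2, 0, 0, 0, -0.3, 0, 0, 3, 0, 0, 0, -0.3, 0, 0, 4, 0, 0, 0, -0.3, 0, 0, 5, 0, 0, 0, -0.3, 0, 0, 6, 0, 0, 0, -0.3, 0, 0, 6, 0, 0, 0, -0.3]
}}

```text
time_s: 10.52
eef_pos: [589.8, -238.0, 243.5]
tool_rot: [-0.001, 0.791, 0.612, -0.001]
wrist_force: [-3.7, 1.1, -1.4]
opening: 39.5
grip_force: 72.2
```

```bash
python3 -c "
from h import *
to(590,-238,165.6,-14.6)"
```

```text
t 10.5167 pos [ 589.8 -238.   243.5] F [-3.7  1.1 -1.4] M [0.2  1.22 0.05] open 39.5 grip 72.17772603034973 j [-0.56  0.2   1.58 -0.    1.36 -0.31]
d [ 0.1  0.4 77.9] turn [-0.002  0.     0.001]
axes [[0.251, 0.968, -0.002], [0.968, -0.251, 0.0], [-0.0, -0.002, -1.0]]
```

{"op": "drive_tool", "data": {
  "deltas": [0, 0, 2, 0, 0, 0, -0.3, 0, 0, 4, 0, 0, 0, -0.3, 0, 0, 6, 0, 0, 0, -0.3, 0, 0, 8, 0, 0, 0, -0.3, 0, 0, 10, 0, 0, 0, -0.3, 0, 0, 12, 0, 0, 0, -0.3, 0, 0, 14, 0, 0, 0, -0.3, 0, 0, 16, 0, 0, 0, -0.3, 0, 0, 18, 0, 0, 0, -0.3, 0, 0, 18, 0, 0, 0, -0.3]
}}

```text
time_s: 11.35
eef_pos: [589.6, -237.9, 224.9]
tool_rot: [-0.001, 0.791, 0.612, -0.001]
wrist_force: [-4.4, 0.9, -3.6]
opening: 39.5
grip_force: 72.0
```

{"op": "drive_tool", "data": {
  "deltas": [0, 0, 2, 0, 0, 0, -0.3, 0, 0, 4, 0, 0, 0, -0.3, 0, 0, 6, 0, 0, 0, -0.3, 0, 0, 8, 0, 0, 0, -0.3, 0, 0, 10, 0, 0, 0, -0.3, 0, 0, 12, 0, 0, 0, -0.3, 0, 0, 14, 0, 0, 0, -0.3, 0, 0, 16, 0, 0, 0, -0.3, 0, 0, 18, 0, 0, 0, -0.3, 0, 0, 18, 0, 0, 0, -0.3]
}}

```text
time_s: 12.18
eef_pos: [589.5, -237.9, 206.9]
tool_rot: [-0.001, 0.791, 0.612, -0.001]
wrist_force: [-4.0, 1.0, -3.8]
opening: 39.2
grip_force: 71.9
```

```bash
python3 -c "
from h import *
to(590,-238,165.6,-14.6)"
```

```text
t 12.1833 pos [ 589.5 -237.9  206.9] F [-4.   1.  -3.8] M [0.1  0.91 0.02] open 39.2 grip 71.86329245567322 j [-0.56  0.24  1.62 -0.    1.29 -0.31]
d [ 0.   0.6 41.3] turn [-0.002  0.     0.001]
axes [[0.251, 0.968, -0.002], [0.968, -0.251, 0.001], [-0.0, -0.002, -1.0]]
```

{"op": "drive_tool", "data": {
  "deltas": [0, 0, 2, 0, 0, 0, -0.3, 0, 0, 4, 0, 0, 0, -0.3, 0, 0, 6, 0, 0, 0, -0.3, 0, 0, 8, 0, 0, 0, -0.3, 0, 0, 10, 0, 0, 0, -0.3, 0, 0, 12, 0, 0, 0, -0.3, 0, 0, 14, 0, 0, 0, -0.3, 0, 0, 16, 0, 0, 0, -0.3, 0, 0, 18, 0, 0, 0, -0.3, 0, 0, 20, 0, 0, 0, -0.3]
}}

```text
time_s: 13.02
eef_pos: [590.0, -238.1, 187.8]
tool_rot: [-0.0, 0.791, 0.612, -0.0]
wrist_force: [-5.3, 0.5, 0.0]
opening: 39.5
grip_force: 72.2
```

{"op": "drive_tool", "data": {
  "deltas": [0, 0, 2, 0, 0, 0, -0.3, 0, 0, 4, 0, 0, 0, -0.3, 0, 0, 6, 0, 0, 0, -0.3, 0, 0, 8, 0, 0, 0, -0.3, 0, 0, 10, 0, 0, 0, -0.3, 0, 0, 11.5, 0, 0, 0, -0.3, 0, 0, 13, 0, 0, 0, -0.3, 0, 0, 14, 0, 0, 0, -0.3, 0, 0, 15, 0, 0, 0, -0.3, 0, 0, 15, 0, 0, 0, -0.3]
}}

```text
time_s: 13.85
eef_pos: [589.7, -238.0, 172.5]
tool_rot: [-0.001, 0.791, 0.612, -0.001]
wrist_force: [-3.5, 0.9, -3.0]
opening: 39.3
grip_force: 72.1
```

{"op": "drive_tool", "data": {
  "deltas": [0, 0, 0.5, 0, 0, 0, -0.3, 0, 0, 1, 0, 0, 0, -0.3, 0, 0, 1.5, 0, 0, 0, -0.3, 0, 0, 2, 0, 0, 0, -0.3, 0, 0, 2, 0, 0, 0, -0.3]
}}

```text
time_s: 14.27
eef_pos: [589.9, -238.0, 170.9]
tool_rot: [-0.0, 0.791, 0.612, -0.0]
wrist_force: [-4.6, 0.5, -0.6]
opening: 39.2
grip_force: 72.1
```

{"op": "drive_tool", "data": {
  "deltas": [0, 0, 1, 0, 0, 0, -0.3, 0, 0, 2, 0, 0, 0, -0.3, 0, 0, 3, 0, 0, 0, -0.3, 0, 0, 4, 0, 0, 0, -0.3, 0, 0, 5, 0, 0, 0, -0.3, 0, 0, 6, 0, 0, 0, -0.3, 0, 0, 7, 0, 0, 0, -0.3, 0, 0, 8, 0, 0, 0, -0.3, 0, 0, 9, 0, 0, 0, -0.3, 0, 0, 9, 0, 0, 0, -0.3]
}}

```text
time_s: 15.1
eef_pos: [589.6, -237.9, 161.4]
tool_rot: [-0.001, 0.791, 0.612, -0.001]
wrist_force: [-3.8, 0.5, -2.5]
opening: 39.1
grip_force: 72.0
```

{"op": "drive_tool", "data": {
  "deltas": [0, 0, 0.5, 0, 0, 0, -0.3, 0, 0, 1, 0, 0, 0, -0.3, 0, 0, 1.5, 0, 0, 0, -0.3, 0, 0, 2, 0, 0, 0, -0.3, 0, 0, 2.5, 0, 0, 0, -0.3, 0, 0, 2.5, 0, 0, 0, -0.3]
}}

```text
time_s: 15.6
eef_pos: [589.9, -238.1, 159.4]
tool_rot: [-0.0, 0.791, 0.612, -0.001]
wrist_force: [-4.0, 1.2, -1.6]
opening: 39.9
grip_force: 72.1
```

{"op": "drive_tool", "data": {
  "deltas": [0, 0, 0.3, 0, 0, 0, -0.3, 0, 0, 0.6, 0, 0, 0, -0.3, 0, 0, 0.9, 0, 0, 0, -0.3, 0, 0, 1.2, 0, 0, 0, -0.3]
}}

```text
time_s: 15.93
eef_pos: [590.0, -238.1, 158.4]
tool_rot: [-0.0, 0.791, 0.612, -0.0]
wrist_force: [-3.1, 0.6, 0.4]
opening: 39.1
grip_force: 72.1
```

{"op": "drive_tool", "data": {
  "deltas": [0, 0, 0.3, 0, 0, 0, -0.3, 0, 0, 0.6, 0, 0, 0, -0.3, 0, 0, 0.9, 0, 0, 0, -0.3, 0, 0, 1.2, 0, 0, 0, -0.3]
}}

```text
time_s: 16.27
eef_pos: [590.0, -238.1, 157.1]
tool_rot: [-0.0, 0.791, 0.612, -0.0]
wrist_force: [-4.2, 1.3, -0.4]
opening: 39.2
grip_force: 72.1
```

{"op": "drive_tool", "data": {
  "deltas": [0, 0, 0.3, 0, 0, 0, -0.3, 0, 0, 0.6, 0, 0, 0, -0.3, 0, 0, 0.8, 0, 0, 0, -0.3]
}}

```text
time_s: 16.52
eef_pos: [589.9, -238.1, 156.3]
tool_rot: [-0.0, 0.791, 0.612, -0.0]
wrist_force: [-4.8, 1.5, 0.5]
opening: 39.4
grip_force: 72.1
```

{"op": "drive_tool", "data": {
  "deltas": [0, 0, 0.2, 0, 0, 0, -0.3, 0, 0, 0.4, 0, 0, 0, -0.3, 0, 0, 0.6, 0, 0, 0, -0.3]
}}

```text
time_s: 16.77
eef_pos: [590.0, -238.1, 155.7]
tool_rot: [-0.0, 0.791, 0.612, -0.0]
wrist_force: [-3.6, 1.5, 0.7]
opening: 39.4
grip_force: 72.1
```

{"op": "drive_tool", "data": {
  "deltas": [0, 0, 0.2, 0, 0, 0, -0.3, 0, 0, 0.4, 0, 0, 0, -0.3, 0, 0, 0.6, 0, 0, 0, -0.3]
}}

```text
time_s: 17.02
eef_pos: [590.0, -238.1, 155.7]
tool_rot: [-0.0, 0.791, 0.612, -0.0]
wrist_force: [-6.0, 1.7, 3.5]
opening: 39.1
grip_force: 72.4
```

{"op": "drive_tool", "data": {
  "deltas": [0, 0, 0.2, 0, 0, 0, -0.3, 0, 0, 0.4, 0, 0, 0, -0.3, 0, 0, 0.5, 0, 0, 0, -0.3]
}}

```text
time_s: 17.27
eef_pos: [590.0, -238.1, 155.7]
tool_rot: [-0.0, 0.791, 0.612, -0.001]
wrist_force: [-6.3, 2.5, 5.6]
opening: 39.2
grip_force: 72.6
```

Contact is at 155.7, where the head should seat. A touch more press to about 10 N.

{"op": "drive_tool", "data": {
  "deltas": [0, 0, 0.2, 0, 0, 0, -0.3, 0, 0, 0.4, 0, 0, 0, -0.3, 0, 0, 0.6, 0, 0, 0, -0.3]
}}

```text
time_s: 17.52
eef_pos: [590.0, -238.1, 155.6]
tool_rot: [-0.0, 0.791, 0.612, -0.001]
wrist_force: [-8.7, 2.9, 8.7]
opening: 39.0
grip_force: 73.1
```

```bash
python3 - <<'E'
from h import *
to(590,-238,155.6,-14.6)
j=snap('scene','s4')
c=cv2.cvtColor(j['frame'],cv2.COLOR_RGB2BGR)[180:260,150:250]
cv2.imwrite('pics/crop6.png',cv2.resize(c,None,fx=6,fy=6,interpolation=cv2.INTER_CUBIC))
E
```

```text
t 17.5167 pos [ 590.  -238.1  155.6] F [-8.7  2.9  8.7] M [0.57 1.61 0.03] open 39.0 grip 73.09217691421509 j [-0.56  0.29  1.65 -0.    1.2  -0.31]
d [0.1 0.  0. ] turn [-0.001  0.001  0.001]
axes [[0.251, 0.968, -0.001], [0.968, -0.251, -0.0], [-0.001, -0.001, -1.0]]
```

View pics/crop6.png

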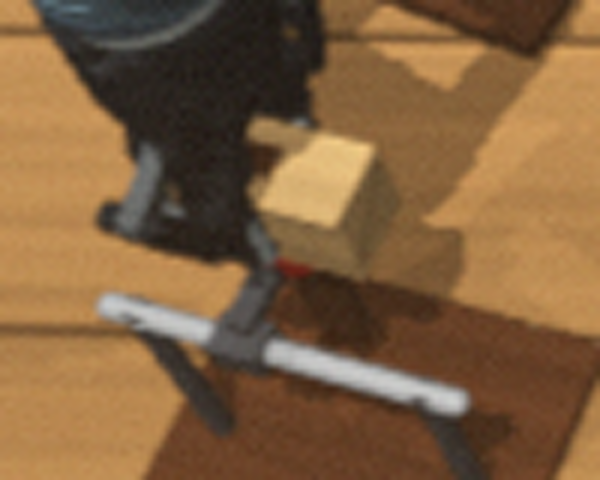

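The crop shows the head down on the ring (a sliver of red at (293,268)) with the gripper around it. Release and withdraw straight up.

{"op": "drive_tool", "data": {
  "deltas": [0, 0, 0, 0, 0, 0, 0.1, 0, 0, 0, 0, 0, 0, 0.3, 0, 0, 0, 0, 0, 0, 0.5, 0, 0, 0, 0, 0, 0, 0.6, 0, 0, 0, 0, 0, 0, 0.6, 0, 0, 0, 0, 0, 0, 0.6],
  "squeeze": 20
}}

```text
time_s: 18.07
eef_pos: [590.1, -238.1, 154.0]
tool_rot: [-0.0, 0.791, 0.612, -0.0]
wrist_force: [-0.0, 0.6, -0.5]
opening: 68.7
grip_force: 0.0
```

{"op": "drive_tool", "data": {
  "deltas": [0, 0, -3, 0, 0, 0, 0.6, 0, 0, -10, 0, 0, 0, 0.6, 0, 0, -22, 0, 0, 0, 0.6, 0, 0, -38, 0, 0, 0, 0.6, 0, 0, -58, 0, 0, 0, 0.6, 0, 0, -80, 0, 0, 0, 0.6, 0, 0, -105, 0, 0, 0, 0.6, 0, 0, -130, 0, 0, 0, 0.6, 0, 0, -150, 0, 0, 0, 0.6, 0, 0, -150, 0, 0, 0, 0.6]
}}

```text
time_s: 18.9
eef_pos: [592.1, -239.2, 311.7]
tool_rot: [0.005, 0.791, 0.612, 0.002]
wrist_force: [0.6, -0.1, 0.6]
opening: 68.3
grip_force: 0.0
```

{"op": "drive_tool", "data": {
  "deltas": [30, -10, 0, 0, 0, 0, 0.6, 60, -30, 0, 0, 0, 0, 0.6, 90, -50, 0, 0, 0, 0, 0.6, 120, -70, 0, 0, 0, 0, 0.6, 145, -85, 0, 0, 0, 0, 0.6, 160, -95, 0, 0, 0, 0, 0.6, 160, -95, 0, 0, 0, 0, 0.6, 160, -95, 0, 0, 0, 0, 0.6]
}}

```text
time_s: 19.57
eef_pos: [538.2, -58.7, 304.3]
tool_rot: [0.0, 0.79, 0.612, -0.0]
wrist_force: [0.4, 0.0, 1.1]
opening: 68.1
grip_force: 0.0
```

```bash
python3 - <<'E'
from h import *
to(590,-238,300,-14.6)
i=snap('top','t5');j=snap('scene','s5')
f=lambda a,u,v:cv2.resize(cv2.cvtColor(a['frame'],cv2.COLOR_RGB2BGR)[v:v+100,u:u+80],None,fx=5,fy=5,interpolation=cv2.INTER_CUBIC)
I=f(i,375,120);J=f(j,160,170);Y=np.radians(-14.6);ex=np.array([np.cos(Y),np.sin(Y)]);ey=np.array([-ex[1],ex[0]])
for im,c,o,col in((I,i,(375,120),(0,255,0)),(J,j,(160,170),(0,255,0))):
    for z in(150,200):
        P=[proj(c,np.r_[np.array([590,-238.1])+20*a*ex+45*b*ey,z]) for a,b in((1,1),(1,-1),(-1,-1),(-1,1))]
        cv2.polylines(im,[((np.array(P)-o+.5)*5-.5).astype(np.int32)],True,col,1)
cv2.imwrite('pics/crop7.png',np.hstack([I,J]))
E
```

```text
t 19.5667 pos [538.2 -58.7 304.3] F [0.4 0.  1.1] M [-0.08 -0.01  0.02] open 68.1 grip 0.0 j [-0.32 -0.06  1.76 -0.    1.45 -0.07]
d [-160.7   95.     4.4] turn [-0.     0.001  0.002]
axes [[0.25, 0.968, -0.0], [0.968, -0.25, -0.001], [-0.001, -0.0, -1.0]]
```

View pics/crop7.png

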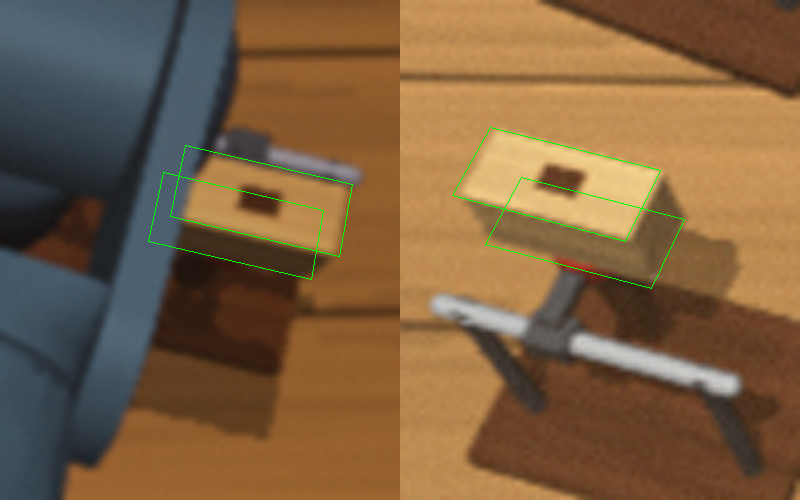

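The released head sits level at the predicted seated height: its top outline matches z = 200 in both views (scene crop about (560,183)). The gripper is clear, so I hand in.

```bash
python3 -c "
from cell import bot
print(bot.close_job())"
```

```text
the job is handed in; nothing more can be done
None
```

The mallet is out of the mould and fully home in the red ring of the 180 × 130 mm rack, pressed past its catch with under 10 N and released. I handed the job in at about 20 s of robot time; no verdict was returned, and I did not re-check the horse, jar and rib in a picture, though the path stayed well above them.

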